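Find the thread hand of a socket's dust cap and hold the cap lifted off

ROBOT

A 6-joint arm with a two-finger parallel gripper is mounted at the origin on the work surface. World frame = base frame: x ahead of the robot, y to its left, z up, the work surface at z = 0. Lengths are in m, angles in degrees, forces in N, time in s.
With the tool pointing down it reaches from about 0.35 to 0.775 m from the base axis. Payload 5.5 kg.
Tool frame: the origin (TCP) lies between the finger pads; the fingertips stand r.tip_extent ahead of it and the grasp point (between the pads) is the TCP (r.tip_extent is the distance from the TCP to the fingertips, in m); z points along the fingers, y is the line along which they close (so a half turn about z gives the same grasp; the last joint's range is limited). The gripper opens to 85 mm and grips with 20 to 120 N. Pads are 22 mm wide; open, the fingers measure 114 mm over their backs; the gripper's body (76 mm by 85 mm) begins 54 mm behind the grasp point. The pads swing forward as they close: fully open they stand 13 mm farther back than shut.
Start: joints at [-73.602, 17.945, 2.641, 74.691, 0, 82.002], TCP at [0.238, -0.524, 0.25] pointing down, gripper open.
Joint ranges: [-158.12, 158.12], [-49.38, 96.58], [-58.88, 72.47], [-126.05, 133.96], [-84.25, 85.87], [-180, 180]. Speed limits (degrees/s): [147.25, 147.25, 180, 180, 180, 180].

INTERFACE

Orientations are given as a 3x3 rotation matrix whose columns are the frame's x, y, z axes.
In Python, from workcell import r gives the robot as it stands.
- The arm moves only by the tool carry_out, never from a script. Its argument "deltas" is a list of rows, each an object with "fingers": the finger opening in cm, from 0 to 8.54; "dp": the shift along the world's x, y, z in cm, a list of three; "yaw": the turn about the world's z in degrees. A call has exactly 8 rows; each row is the pose to reach, as a shift and turn from the pose commanded when the call began; what a row does not reach only later rows make up. A row lasts 1/10 s, in which the tool goes at most 50 mm and 8.59 degrees, less where a joint would pass 70% of its speed; a pose out of reach is approached as far as the arm can. A call with a gripper value outside its range is refused whole. The fingers move at their own pace and stop on an object; "grip_force" is the grip in N (left out, the last holds). Time passes only in rows, so rows that repeat a pose let the fingers close, or fill a call up. It gives the time, the measured TCP pose, the force, the opening and the grip force at its end, in the units of the state.
- r.get_state(): the state, without advancing time (a new reading comes with each control period).
- r.camera(name): name is "side" or "top"; returns a dict with "img" (420x560x3 uint8, red, green, blue), "fx", "fy", "cx", "cy" (pixels), "camera_from_world" (4x4, takes a point from world to camera coordinates). Camera axes: x right, y up, looking along -z (the intrinsics and any distortion apply to the point x, -y, -z); pixel columns grow to the right and rows downward; lengths in m; the calibration is good to about 2 mm. A picture is of the moment at which its call begins. There is no depth.
- r.finish_job(): hands the job in; it is judged then, once.
Trained networks look in the newest picture that a camera, given by its name, has taken for a name from the list of things; names that differ only in an ending like _2 or _b are one class to them, and where a whole thing is asked for, a point or a joint stands for the part that bears it (a point fixed in the world has none). Each returns a list of dicts, best first, with "p" (0 to 1); they miss things now and then, are a little off and sometimes report something else, mostly with a low value. They report only what shows in the picture. A call takes as long as a camera call.
- r.cut_out(camera, name): "mask" (420x560 bool, what is visible of it) and "box" ([left, top, right, bottom] in pixels, round what is visible of it).
The state is a dict: "clock": time; "q": joint angles; "joint_vel": joint speeds; "effort": joint torques, N m; "tcp_pos": TCP position; "tool_rot": TCP orientation; "wrist_force": force on the tool from outside, world axes, zero at the start; "torque": the same for the moment, N m; "width": finger opening in m; "grasp_force": force on a finger pad.
Only numpy, scipy, OpenCV 4.12 (cv2) and the standard library are available. Lean on these libraries where they do the work, as an engineer would, in place of code of your own. Each camera call takes 0.05 s, during which the arm holds its last target. There are 200 camera calls.

TASK

I want to plug a microphone into the desk socket with the square foot, so take off its black dust cap. The cap has a part-turn thread and nobody remembers whether it is right- or left-handed: find out which way it gives, turn it until it is free (straight pulling will not do it), lift it out, and finish while still holding the cap level and still in the gripper, about 10 cm above where it sat. Leave the cap of the socket with the round foot, the bottle, the roll of tape and the microphone where they are.

Things in the scene. Friction and masses are not known exactly. Their poses are not given: they have to be found in the camera images.
- cap: The dust cap to take off: coated metal, about 180 g. A disc 54 mm across, 9 mm thick, with an upright metal grip bar across its top, 46 mm long, 14 mm thick, 30 mm high. Underneath, a 17 mm thick stem with two lugs (37 mm tip to tip, along x) goes 24 mm down into the socket. Origin: centre of the disc's underside, on the socket's rim. x along the bar, y across its 14 mm thickness, z up.
- cap_grip (a point): Point on the cap's axis in the middle of the grip bar, 28 mm above the disc's underside; the bar spans 19 mm below to 11 mm above it. The bar can be gripped from above across its thickness. The cap has about 1 to 1.5 mm of play sideways and 2 mm in height. It must rise 24 mm to leave the socket.
- socket: The socket under the cap: a steel post 52 mm across and 50 mm high on a SQUARE foot plate (80 mm, 5 mm thick), fixed on a grey panel 170 x 320 x 12 mm on the desk. Origin: centre of the foot's underside, 12 mm above the desk, z up. The cap starts with its x axis within 0.08 rad of the socket's x axis; it lifts free once turned to 1.0 to 1.4 rad from it, in the loosening direction.
- socket_rim (a point): Centre of that socket's rim, 62 mm above the desk. A steel ledge inside holds the cap's lugs down. From its start the cap turns only 0.05 to 0.25 rad in the tightening direction to a hard stop; in the loosening direction it turns easily, without rising, to a stop at about 1.35 rad. Which direction loosens, clockwise or not, differs from run to run and cannot be seen.
- other_cap: An identical dust cap on the other socket, the one with a ROUND foot plate (80 mm across), 180 mm away on the same panel; not to be touched. Same axes.
- bottle: Bystander: closed water bottle, 60 mm across, 190 mm high, standing on the desk beside the panel. Origin: centre of its underside.
- tape: Bystander: roll of tape lying flat beyond the panel, 90 mm across, 20 mm high. Origin: centre of its underside.
- mic: Bystander: handheld microphone, about 190 mm long and up to 48 mm high, lying along its x axis beside the panel. Origin: under its middle, on the desk.

How it is judged:
By the outcome, as a careful person would: the job done as asked, in the order asked, and still so for the second after the job is handed in, while the arm keeps its last pose, push and grip.
It also fails if it takes over 45 s, if anything falls off the work surface, if the arm or the gripper's body presses on something with over 40 N, if the wrist force passes 120 N, or if a joint passes its speed limit or range.

## Working session

There is one attempt and no reset: what is moved stays moved. The work goes in short steps, Python scripts to look and compute and a tool call to move; the robot and the scene stay as the last step left them, time stands still between calls to the robot, and variables do not carry over. Pictures are saved under pics/ and viewed, at most 10 in all, crops included, and the job is handed in when it is done.

Besides the shell and the picture viewer there is one more tool, called after "Call:" by a JSON object that holds its "op" and its "data", one argument or row to a line. carry_out: Moves the arm, as the interface text tells. Its arguments: {"type":"object","properties":{"deltas":{"type":"array","items":{"type":"object","properties":{"fingers":{"type":"number"},"dp":{"type":"array","items":{"type":"number"}},"yaw":{"type":"number"}}}},"grip_force":{"type":"number"}},"required":["deltas"]}

```bash
mkdir -p pics; python3 - <<'E'
from workcell import r
import cv2,numpy as np
ims=[]
for c in("top","side"):
    k=r.camera(c);cv2.imwrite(f"pics/{c}0.png",k["img"][:,:,::-1])
    print(c,k["fx"],k["fy"],k["cx"],k["cy"],[x for x in k if x not in("img",)],np.round(k["camera_from_world"],3).tolist())
    for n in("cap","other_cap","socket","bottle","mic","tape"):
        print(n,[(round(d["p"],2),[int(v) for v in d["box"]]) for d in r.cut_out(c,n)[:3]])
s=r.get_state();print({k:np.round(v,3).tolist() for k,v in s.items()},r.tip_extent)
E
```

```text
top 535.1462617675019 535.1462617675019 280.98207583234046 217.77896493876037 ['fx', 'fy', 'cx', 'cy', 'camera_from_world'] [[-0.019, -1.0, -0.019, 0.067], [0.99, -0.021, 0.138, -0.615], [-0.139, -0.016, 0.99, -1.059], [0.0, 0.0, 0.0, 1.0]]
cap [(0.89, [247, 225, 273, 252])]
other_cap [(0.7, [332, 214, 365, 240]), (0.51, [245, 225, 273, 252])]
socket [(0.85, [240, 220, 280, 261])]
bottle [(0.83, [150, 221, 191, 255])]
mic [(0.76, [392, 160, 437, 244])]
tape [(0.82, [310, 130, 351, 175]), (0.64, [248, 228, 272, 252])]
side 496.0111788929267 496.0111788929267 280.6899529500265 208.16631726889477 ['fx', 'fy', 'cx', 'cy', 'camera_from_world'] [[-0.864, -0.504, -0.0, 0.56], [0.398, -0.683, 0.612, -0.241], [-0.309, 0.529, 0.791, -0.863], [0.0, 0.0, 0.0, 1.0]]
cap []
other_cap [(0.56, [313, 145, 339, 173]), (0.39, [277, 209, 302, 244])]
socket [(0.79, [263, 230, 318, 270])]
bottle [(0.63, [214, 260, 252, 338])]
mic [(0.84, [288, 115, 371, 147])]
tape [(0.57, [232, 148, 269, 181])]
{'clock': 0.7, 'q': [-73.603, 17.941, 2.642, 74.691, -0.001, 82.003], 'joint_vel': [-0.029, -0.066, 0.07, -0.007, 0.07, -0.145], 'effort': [-0.0, -48.029, 29.875, -0.0, -0.0, 0.0], 'tcp_pos': [0.237, -0.524, 0.25], 'tool_rot': [[0.911, 0.413, 0.0], [0.413, -0.911, -0.0], [-0.0, 0.0, -1.0]], 'wrist_force': [-0.209, -0.413, 0.047], 'torque': [0.017, -0.045, -0.049], 'grasp_force': 0.0, 'width': 0.085} 0.019
```

```bash
python3 - <<'E'
import cv2,numpy as np
a=cv2.imread("pics/top0.png")[110:290,130:450];b=cv2.imread("pics/side0.png")[90:350,190:400]
cv2.imwrite("pics/a.png",cv2.resize(a,(800,450),interpolation=cv2.INTER_CUBIC))
cv2.imwrite("pics/b.png",cv2.resize(b,(480,595),interpolation=cv2.INTER_CUBIC))
c=cv2.imread("pics/top0.png")[210:270,230:290]
cv2.imwrite("pics/c.png",cv2.resize(c,(600,600),interpolation=cv2.INTER_CUBIC))
E
```

```text
(no output)
```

View pics/a.png

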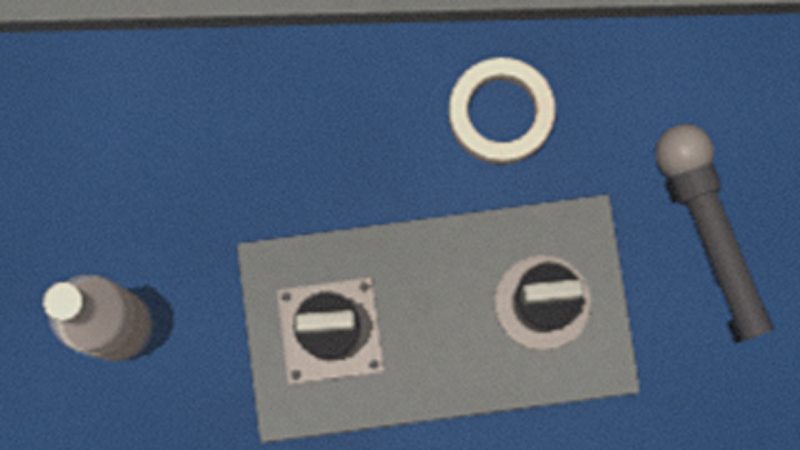

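View pics/b.png

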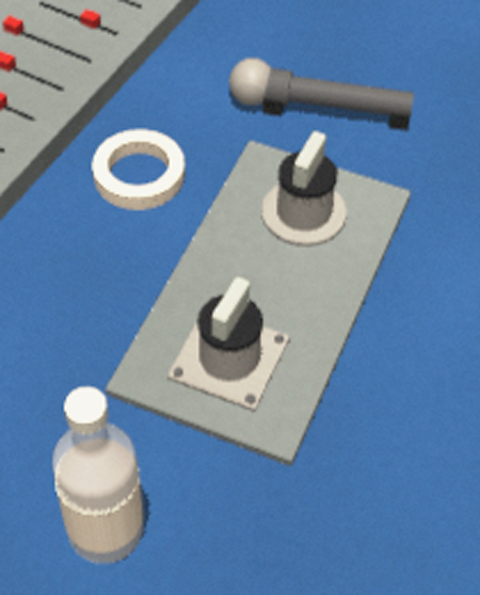

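View pics/c.png

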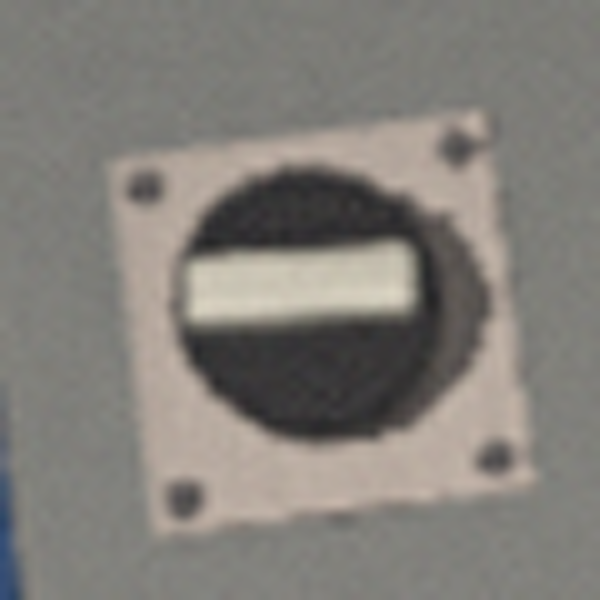

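The top view shows the square-foot socket on the left, with its cap bar at about (260, 238) full-res px. The round-foot socket is on the right at about (350, 226). The bottle is far left, the mic is on the right and the tape lies beyond the panel. Next I'll get the exact bar pose.

```bash
cat >h.py <<'E'
from workcell import r
import cv2,numpy as np
def ray(k,uv,z):
    M=k["camera_from_world"];R,t=M[:3,:3],M[:3,3]
    d=R.T@np.array([(uv[0]-k["cx"])/k["fx"],-(uv[1]-k["cy"])/k["fy"],-1]);o=-R.T@t
    return o+d*(z-o[2])/d[2]
def bar(k,box,z):
    x0,y0,x1,y1=box
    g=cv2.resize(k["img"][y0:y1,x0:x1].min(2),None,fx=8,fy=8,interpolation=cv2.INTER_CUBIC)
    m=(g>165).astype(np.uint8)
    n,l,s,c=cv2.connectedComponentsWithStats(m)
    i=1+np.argmax(s[1:,4]);pts=np.argwhere(l==i)[:,::-1].astype(np.float32)
    q=cv2.boxPoints(cv2.minAreaRect(pts))
    return np.array([ray(k,((u+.5)/8-.5+x0,(v+.5)/8-.5+y0),z)[:2] for u,v in q])
E
python3 - <<'E'
from h import *
for c,box in(("top",(246,224,275,254)),("side",(278,208,303,245))):
    k=r.camera(c)
    p=bar(k,box,.101);print(c,p.round(4).tolist(),p.mean(0),np.linalg.norm(np.diff(p,axis=0),axis=1))
    for e in(p[1]-p[0],p[2]-p[1]):print(np.degrees(np.arctan2(e[1],e[0])))
k=r.camera("top")
for n in("cap","socket"):
    m=r.cut_out("top",n)[0]["mask"];vs,us=np.nonzero(m);c,s,a=cv2.fitEllipse(cv2.convexHull(np.c_[us,vs].astype(np.float32)))
    print(n,c,s,ray(k,c,.071 if n=="cap" else .017))
b=r.cut_out("top","socket")[0]["mask"].astype(np.uint8)
q=cv2.boxPoints(cv2.minAreaRect(np.argwhere(b)[:,::-1].astype(np.float32)));w=np.array([ray(k,u,.017)[:2] for u in q]);print(w,w.mean(0),np.degrees(np.arctan2(*(w[1]-w[0])[::-1])))
# side cap disc
k=r.camera("side");print([ray(k,(290.5,231),.071)])
E
```

```text
top [[0.5738, 0.1176], [0.576, 0.076], [0.5656, 0.0754], [0.5635, 0.1169]] [0.56971875 0.09648386] [0.0416183  0.01037854 0.0415604 ]
-87.02530245388246
-176.7864243060892
side [[0.5749, 0.1238], [0.5774, 0.0758], [0.5627, 0.0781], [0.5606, 0.1257]] [0.56887971 0.10084701] [0.04808915 0.01487503 0.04771508]
-87.03240504015075
171.27353249666888
cap (259.728759765625, 239.3993682861328) (26.446674346923828, 27.504945755004883) [0.56994586 0.09748412 0.071     ]
socket (260.5361022949219, 242.77635192871094) (46.41507339477539, 50.28583908081055) [0.56819458 0.09895022 0.017     ]
[[0.60549019 0.14433104]
 [0.61544372 0.06290359]
 [0.5352564  0.0530288 ]
 [0.52540831 0.13364331]] [0.57039965 0.09847668] -83.03085203982265
[array([0.566546  , 0.10376511, 0.071     ])]
```

Call:
{"op": "carry_out", "data": {
  "deltas": [
    {"dp": [2.1,3.9,0],"yaw": 4.3,"fingers": 8},
    {"dp": [4.2,7.8,0],"yaw": 8.6,"fingers": 7},
    {"dp": [6.3,11.7,0],"yaw": 12.9,"fingers": 6},
    {"dp": [8.4,15.6,0],"yaw": 17.2,"fingers": 5},
    {"dp": [10.4,19.5,0],"yaw": 21.5,"fingers": 5},
    {"dp": [12.5,23.4,0],"yaw": 25.8,"fingers": 5},
    {"dp": [14.6,27.2,0],"yaw": 30,"fingers": 5},
    {"dp": [16.6,31.1,0],"yaw": 34.3,"fingers": 5}
  ]
}}

```text
clock: 1.85
tcp_pos: [0.4042, -0.2112, 0.2506]
tool_rot: [[0.517, 0.856, 0.001], [0.856, -0.517, -0.001], [-0.0, 0.001, -1.0]]
wrist_force: [1.3, 0.2, -0.3]
width: 0.05
grasp_force: 0.0
```

Call:
{"op": "carry_out", "data": {
  "deltas": [
    {"dp": [2.1,3.9,0],"yaw": 4.3,"fingers": 5},
    {"dp": [4.2,7.8,0],"yaw": 8.6,"fingers": 5},
    {"dp": [6.3,11.7,0],"yaw": 12.9,"fingers": 5},
    {"dp": [8.4,15.6,0],"yaw": 17.2,"fingers": 5},
    {"dp": [10.4,19.5,0],"yaw": 21.5,"fingers": 5},
    {"dp": [12.5,23.4,0],"yaw": 25.8,"fingers": 5},
    {"dp": [14.6,27.2,0],"yaw": 30,"fingers": 5},
    {"dp": [16.6,31.1,-2],"yaw": 34.3,"fingers": 5}
  ]
}}

```text
clock: 2.65
tcp_pos: [0.572, 0.1002, 0.2329]
tool_rot: [[-0.055, 0.998, 0.006], [0.998, 0.055, 0.0], [-0.0, 0.006, -1.0]]
wrist_force: [1.3, -0.2, -0.1]
width: 0.0499
grasp_force: 0.0
```

Call:
{"op": "carry_out", "data": {
  "deltas": [
    {"dp": [0,0,-2],"yaw": 0,"fingers": 5},
    {"dp": [0,0,-4],"yaw": 0,"fingers": 5},
    {"dp": [0,0,-6],"yaw": 0,"fingers": 5},
    {"dp": [0,0,-8],"yaw": 0,"fingers": 5},
    {"dp": [0,0,-8],"yaw": 0,"fingers": 5},
    {"dp": [0,0,-8],"yaw": 0,"fingers": 5},
    {"dp": [0,0,-8],"yaw": 0,"fingers": 5},
    {"dp": [0,0,-8],"yaw": 0,"fingers": 5}
  ]
}}

```text
clock: 3.45
tcp_pos: [0.5704, 0.0982, 0.1517]
tool_rot: [[-0.052, 0.999, 0.002], [0.999, 0.052, 0.0], [-0.0, 0.002, -1.0]]
wrist_force: [-0.5, 0.0, 0.6]
width: 0.0499
grasp_force: 0.0
```

```bash
python3 - <<'E'
from h import *
s=r.get_state();print({k:np.round(v,4).tolist() for k,v in s.items()})
k=r.camera("side");cv2.imwrite("pics/d.png",cv2.resize(k["img"][150:290,210:370,::-1],(640,560),interpolation=cv2.INTER_CUBIC))
E
```

```text
{'clock': 3.45, 'q': [1.8284, 20.8901, -7.2604, 61.7073, -0.0012, 88.8414], 'joint_vel': [0.072, 0.0735, -0.3568, -0.0968, 0.0159, 0.0627], 'effort': [0.0119, -48.9941, 28.1056, 0.0014, 0.0006, -0.0], 'tcp_pos': [0.5704, 0.0982, 0.1517], 'tool_rot': [[-0.0521, 0.9986, 0.0025], [0.9986, 0.0521, 0.0001], [-0.0001, 0.0025, -1.0]], 'wrist_force': [-0.4726, 0.0105, 0.5569], 'torque': [-0.012, 0.0511, -0.005], 'grasp_force': 0.0, 'width': 0.0499}
```

View pics/d.png

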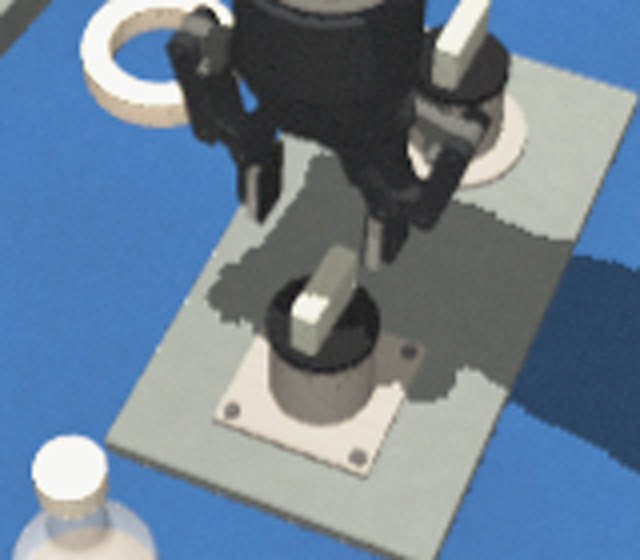

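The open fingers (px ~(260,195) and (378,250)) straddle the bar at (325,300), well centred. I'll go down and grip.

Call:
{"op": "carry_out", "data": {
  "deltas": [
    {"dp": [0,0,-1.5],"yaw": 0,"fingers": 5},
    {"dp": [0,0,-3],"yaw": 0,"fingers": 5},
    {"dp": [0,0,-4.2],"yaw": 0,"fingers": 5},
    {"dp": [0,0,-5.2],"yaw": 0,"fingers": 5},
    {"dp": [0,0,-5.7],"yaw": 0,"fingers": 5},
    {"dp": [0,0,-5.7],"yaw": 0,"fingers": 3.5},
    {"dp": [0,0,-5.7],"yaw": 0,"fingers": 2.5},
    {"dp": [0,0,-5.7],"yaw": 0,"fingers": 2}
  ],
  "grip_force": 40
}}

```text
clock: 4.3
tcp_pos: [0.57, 0.0983, 0.094]
tool_rot: [[-0.052, 0.999, 0.001], [0.999, 0.052, 0.0], [-0.0, 0.001, -1.0]]
wrist_force: [-0.2, -0.8, 0.3]
width: 0.02
grasp_force: 0.0
```

Call:
{"op": "carry_out", "data": {
  "deltas": [
    {"dp": [0,0,0],"yaw": 0,"fingers": 1.7},
    {"dp": [0,0,0],"yaw": 0,"fingers": 1.4},
    {"dp": [0,0,0],"yaw": 0,"fingers": 1},
    {"dp": [0,0,0],"yaw": 0,"fingers": 1},
    {"dp": [0,0,0],"yaw": 0,"fingers": 1},
    {"dp": [0,0,0],"yaw": 0,"fingers": 1},
    {"dp": [0,0,0],"yaw": 0,"fingers": 1},
    {"dp": [0,0,0],"yaw": 0,"fingers": 1}
  ],
  "grip_force": 40
}}

```text
clock: 5.1
tcp_pos: [0.5696, 0.0983, 0.0938]
tool_rot: [[-0.052, 0.999, 0.001], [0.999, 0.052, 0.0], [-0.0, 0.001, -1.0]]
wrist_force: [-2.4, -0.4, 5.3]
width: 0.0131
grasp_force: 40.2
```

```bash
python3 - <<'E'
from h import *
s=r.get_state();print({k:np.round(v,4).tolist() for k,v in s.items()})
E
```

```text
{'clock': 5.1, 'q': [1.8394, 23.5166, -12.0807, 54.3734, -0.0003, 88.8394], 'joint_vel': [0.0087, 0.0225, 0.1068, -0.0156, -0.0019, 0.0827], 'effort': [-0.1587, -47.3992, 26.0726, -0.9994, 0.0121, 0.0006], 'tcp_pos': [0.5696, 0.0983, 0.0938], 'tool_rot': [[-0.0523, 0.9986, 0.0005], [0.9986, 0.0523, 0.0], [-0.0, 0.0005, -1.0]], 'wrist_force': [-2.4468, -0.432, 5.3167], 'torque': [-0.06, 0.4689, 0.0206], 'grasp_force': 40.2245, 'width': 0.0131}
```

Gripped. Testing counterclockwise with a small, slow turn.

Call:
{"op": "carry_out", "data": {
  "deltas": [
    {"dp": [0,0,0],"yaw": 1.5,"fingers": 1},
    {"dp": [0,0,0],"yaw": 3,"fingers": 1},
    {"dp": [0,0,0],"yaw": 4.5,"fingers": 1},
    {"dp": [0,0,0],"yaw": 6,"fingers": 1},
    {"dp": [0,0,0],"yaw": 7,"fingers": 1},
    {"dp": [0,0,0],"yaw": 8,"fingers": 1},
    {"dp": [0,0,0],"yaw": 8,"fingers": 1},
    {"dp": [0,0,0],"yaw": 8,"fingers": 1}
  ]
}}

```text
clock: 5.9
tcp_pos: [0.5702, 0.0983, 0.0938]
tool_rot: [[-0.192, 0.981, 0.002], [0.981, 0.192, 0.0], [-0.0, 0.002, -1.0]]
wrist_force: [-1.1, -0.2, 5.0]
width: 0.0134
grasp_force: 40.3
```

```bash
cat >st.py <<'E'
from h import *
s=r.get_state();T=s["tool_rot"]
print({k:np.round(s[k],3).tolist() for k in("clock","q","tcp_pos","wrist_force","torque","grasp_force","width")},"yaw",np.degrees(np.arctan2(T[1][0],T[0][0])))
E
python3 st.py
```

```text
{'clock': 5.9, 'q': [1.836, 23.53, -12.057, 54.32, 0.004, 80.794], 'tcp_pos': [0.57, 0.098, 0.094], 'wrist_force': [-1.089, -0.154, 4.974], 'torque': [0.032, 0.23, 0.021], 'grasp_force': 40.26, 'width': 0.013} yaw 101.04202454150439
```

Call:
{"op": "carry_out", "data": {
  "deltas": [
    {"dp": [0,0,0],"yaw": 1.5,"fingers": 1},
    {"dp": [0,0,0],"yaw": 3,"fingers": 1},
    {"dp": [0,0,0],"yaw": 4.5,"fingers": 1},
    {"dp": [0,0,0],"yaw": 6,"fingers": 1},
    {"dp": [0,0,0],"yaw": 7.5,"fingers": 1},
    {"dp": [0,0,0],"yaw": 9,"fingers": 1},
    {"dp": [0,0,0],"yaw": 10,"fingers": 1},
    {"dp": [0,0,0],"yaw": 10,"fingers": 1}
  ]
}}

```text
clock: 6.7
tcp_pos: [0.5702, 0.0984, 0.0938]
tool_rot: [[-0.36, 0.933, 0.002], [0.933, 0.36, 0.0], [-0.0, 0.002, -1.0]]
wrist_force: [-0.7, 0.5, 5.0]
width: 0.0133
grasp_force: 40.3
```

```bash
python3 st.py
```

```text
{'clock': 6.7, 'q': [1.839, 23.534, -12.056, 54.316, 0.013, 70.761], 'tcp_pos': [0.57, 0.098, 0.094], 'wrist_force': [-0.75, 0.453, 4.999], 'torque': [0.068, 0.114, 0.078], 'grasp_force': 40.264, 'width': 0.013} yaw 111.07869903581553
```

18° counterclockwise with almost no torque, which is past the tightening stop, so counterclockwise loosens. I'll continue to about 1.2 rad.

Call:
{"op": "carry_out", "data": {
  "deltas": [
    {"dp": [0,0,0],"yaw": 3,"fingers": 1},
    {"dp": [0,0,0],"yaw": 6,"fingers": 1},
    {"dp": [0,0,0],"yaw": 10,"fingers": 1},
    {"dp": [0,0,0],"yaw": 14,"fingers": 1},
    {"dp": [0,0,0],"yaw": 18,"fingers": 1},
    {"dp": [0,0,0],"yaw": 22,"fingers": 1},
    {"dp": [0,0,0],"yaw": 26,"fingers": 1},
    {"dp": [0,0,0],"yaw": 29,"fingers": 1}
  ]
}}

```text
clock: 7.5
tcp_pos: [0.5703, 0.0983, 0.0938]
tool_rot: [[-0.768, 0.64, 0.002], [0.64, 0.768, 0.0], [-0.001, 0.001, -1.0]]
wrist_force: [-0.4, 0.5, 4.7]
width: 0.0133
grasp_force: 40.2
```

Call:
{"op": "carry_out", "data": {
  "deltas": [
    {"dp": [0,0,0],"yaw": 4,"fingers": 1},
    {"dp": [0,0,0],"yaw": 8,"fingers": 1},
    {"dp": [0,0,0],"yaw": 12,"fingers": 1},
    {"dp": [0,0,0],"yaw": 16,"fingers": 1},
    {"dp": [0,0,0],"yaw": 20,"fingers": 1},
    {"dp": [0,0,0],"yaw": 24,"fingers": 1},
    {"dp": [0,0,0],"yaw": 26,"fingers": 1},
    {"dp": [0,0,0],"yaw": 26,"fingers": 1}
  ]
}}

```text
clock: 8.3
tcp_pos: [0.5702, 0.0983, 0.0938]
tool_rot: [[-0.971, 0.24, 0.002], [0.24, 0.971, 0.0], [-0.001, 0.0, -1.0]]
wrist_force: [-1.3, -0.2, 4.9]
width: 0.0132
grasp_force: 40.3
```

```bash
python3 st.py; python3 - <<'E'
from h import *
k=r.camera("side");cv2.imwrite("pics/e.png",cv2.resize(k["img"][150:290,210:370,::-1],(640,560),interpolation=cv2.INTER_CUBIC))
E
```

```text
{'clock': 8.3, 'q': [1.831, 23.535, -12.056, 54.319, 0.003, 15.729], 'tcp_pos': [0.57, 0.098, 0.094], 'wrist_force': [-1.298, -0.218, 4.945], 'torque': [0.023, 0.157, 0.062], 'grasp_force': 40.287, 'width': 0.013} yaw 166.10159105041174
```

View pics/e.png

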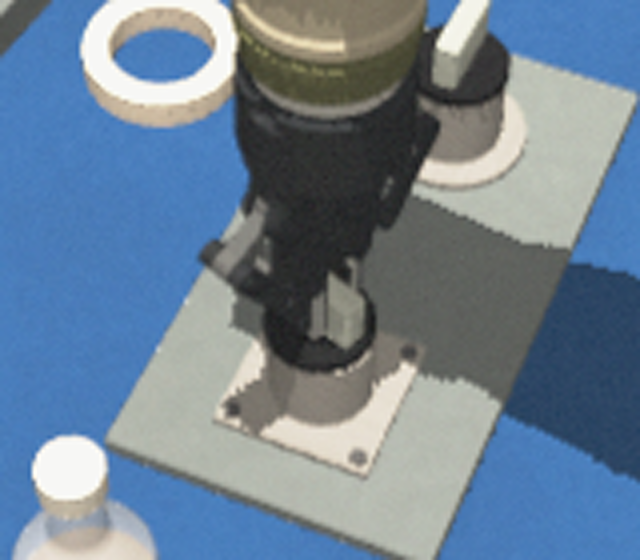

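The bar, at about (345,310), has turned with the gripper. Now a gentle lift test, 1 cm.

Call:
{"op": "carry_out", "data": {
  "deltas": [
    {"dp": [0,0,0.2],"yaw": 0,"fingers": 1},
    {"dp": [0,0,0.3],"yaw": 0,"fingers": 1},
    {"dp": [0,0,0.4],"yaw": 0,"fingers": 1},
    {"dp": [0,0,0.5],"yaw": 0,"fingers": 1},
    {"dp": [0,0,0.6],"yaw": 0,"fingers": 1},
    {"dp": [0,0,0.7],"yaw": 0,"fingers": 1},
    {"dp": [0,0,0.7],"yaw": 0,"fingers": 1},
    {"dp": [0,0,0.7],"yaw": 0,"fingers": 1}
  ],
  "grip_force": 60
}}

```text
clock: 9.15
tcp_pos: [0.5695, 0.0983, 0.1004]
tool_rot: [[-0.97, 0.242, 0.0], [0.242, 0.97, 0.0], [-0.0, 0.0, -1.0]]
wrist_force: [-0.2, 0.0, -2.5]
width: 0.0129
grasp_force: 58.4
```

```bash
python3 st.py
```

```text
{'clock': 9.15, 'q': [1.834, 23.191, -11.562, 55.239, 0.005, 15.833], 'tcp_pos': [0.57, 0.098, 0.1], 'wrist_force': [-0.166, 0.021, -2.534], 'torque': [0.034, 0.041, 0.006], 'grasp_force': 58.395, 'width': 0.013} yaw 166.0006838739749
```

It's free: the wrist carries only the cap's weight. Lifting the rest of the way.

Call:
{"op": "carry_out", "data": {
  "deltas": [
    {"dp": [0,0,0.5],"yaw": 0,"fingers": 1},
    {"dp": [0,0,1],"yaw": 0,"fingers": 1},
    {"dp": [0,0,1.6],"yaw": 0,"fingers": 1},
    {"dp": [0,0,2.2],"yaw": 0,"fingers": 1},
    {"dp": [0,0,3],"yaw": 0,"fingers": 1},
    {"dp": [0,0,4],"yaw": 0,"fingers": 1},
    {"dp": [0,0,5],"yaw": 0,"fingers": 1},
    {"dp": [0,0,6],"yaw": 0,"fingers": 1}
  ]
}}

```text
clock: 9.95
tcp_pos: [0.5697, 0.0983, 0.1615]
tool_rot: [[-0.97, 0.242, 0.001], [0.242, 0.97, 0.0], [-0.001, 0.0, -1.0]]
wrist_force: [-0.2, 0.2, -2.2]
width: 0.0132
grasp_force: 58.4
```

Call:
{"op": "carry_out", "data": {
  "deltas": [
    {"dp": [0,0,1],"yaw": 0,"fingers": 1},
    {"dp": [0,0,2],"yaw": 0,"fingers": 1},
    {"dp": [0,0,2.8],"yaw": 0,"fingers": 1},
    {"dp": [0,0,3.3],"yaw": 0,"fingers": 1},
    {"dp": [0,0,3.3],"yaw": 0,"fingers": 1},
    {"dp": [0,0,3.3],"yaw": 0,"fingers": 1},
    {"dp": [0,0,3.3],"yaw": 0,"fingers": 1},
    {"dp": [0,0,3.3],"yaw": 0,"fingers": 1}
  ]
}}

```text
clock: 10.75
tcp_pos: [0.5692, 0.0983, 0.1928]
tool_rot: [[-0.97, 0.242, -0.001], [0.242, 0.97, 0.0], [0.001, -0.0, -1.0]]
wrist_force: [0.2, 0.3, -2.1]
width: 0.0127
grasp_force: 58.4
```

```bash
python3 st.py; python3 - <<'E'
from h import *
k=r.camera("side");cv2.imwrite("pics/f.png",cv2.resize(k["img"][90:350,190:400,::-1],(480,595),interpolation=cv2.INTER_CUBIC))
E
```

```text
{'clock': 10.75, 'q': [1.836, 19.537, -3.257, 67.265, 0.005, 15.837], 'tcp_pos': [0.569, 0.098, 0.193], 'wrist_force': [0.237, 0.283, -2.14], 'torque': [-0.026, 0.022, 0.044], 'grasp_force': 58.432, 'width': 0.013} yaw 165.99889835072455
```

View pics/f.png

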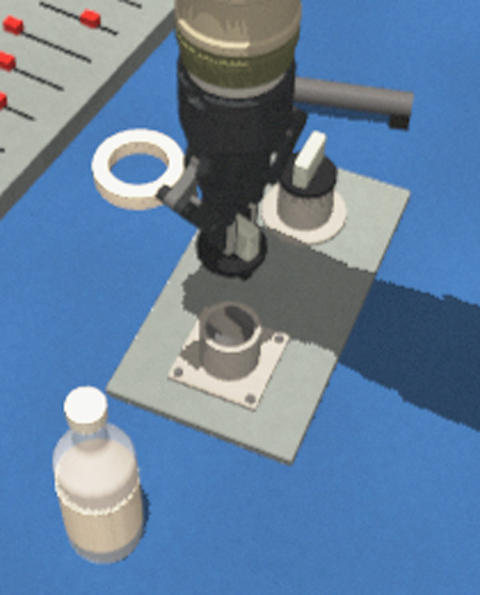

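The square-foot socket is open at (232,330) and the cap hangs level in the gripper at (232,250). The other cap, bottle, tape and mic haven't moved.

```bash
python3 -c "
from workcell import r
print(r.finish_job())"
```

```text
the job is handed in; nothing more can be done
None
```

The cap of the square-foot socket loosened counterclockwise; it is off and held level in the gripper about 10 cm above where it sat, everything else is where it was, and the job is handed in.

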